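File the boot templates on edge in the sliding rack

TASK

Each coloured template belongs upright in the rack slot with rails of its own colour, its bottom edge fully down on the slot floor: the yellow one is standing in the blue slot, so move it to the yellow slot, and file the red and blue ones from the easel. When all three are in, push the sliding rack fully home against its stop at the far end, with the templates still standing in their slots. Leave the thread cone, the can and the spray gun where they are.

Things in the scene. Friction and masses are not known exactly. Their poses are not given: they have to be found in the camera images.
- red: flat rigid red plastic boot template, 8 mm thick, 110 wide, 130 high, two round lobes (r 30, centres 25 off the middle, 100 up) with a dip between them 116 up; lower 60 mm a rectangle; 120 g. Origin: middle of the straight bottom edge. x = thickness, y = along the bottom edge, z = up the template; both faces alike. Starts leaning on the easel, its top 58 mm clear above the board.
- blue: flat rigid blue plastic boot template, 8 mm thick, 110 wide, 130 high, two round lobes (r 30, centres 25 off the middle, 100 up) with a dip between them 116 up; lower 60 mm a rectangle; 120 g. Origin: middle of the straight bottom edge. x = thickness, y = along the bottom edge, z = up the template; both faces alike. Starts leaning on the easel, its top 58 mm clear above the board.
- yellow: flat rigid yellow plastic boot template, 8 mm thick, 110 wide, 130 high, two round lobes (r 30, centres 25 off the middle, 100 up) with a dip between them 116 up; lower 60 mm a rectangle; 120 g. Origin: middle of the straight bottom edge. x = thickness, y = along the bottom edge, z = up the template; both faces alike. Starts standing upright in the blue slot.
- slot_red (a point): middle of the floor of the red slot (the nearest the robot one), between two red rails 124 mm long; 11 mm wide between rails, rails 35 mm high with a flared mouth about 17 mm wide; 124 mm free length, for the 110 mm bottom edge. x = across the slot (along the rack's travel, away from the robot), y = along the slot, z up. It moves with the rack; slots are 52 mm apart.
- slot_yellow (a point): middle of the floor of the yellow slot (the middle one), between two yellow rails 124 mm long; 11 mm wide between rails, rails 35 mm high with a flared mouth about 17 mm wide; 124 mm free length, for the 110 mm bottom edge. x = across the slot (along the rack's travel, away from the robot), y = along the slot, z up. It moves with the rack; slots are 52 mm apart.
- slot_blue (a point): middle of the floor of the blue slot (the farthest one), between two blue rails 124 mm long; 11 mm wide between rails, rails 35 mm high with a flared mouth about 17 mm wide; 124 mm free length, for the 110 mm bottom edge. x = across the slot (along the rack's travel, away from the robot), y = along the slot, z up. It moves with the rack; slots are 52 mm apart.
- front (a point): middle of the outer face of the rack's wooden front board, which faces the robot: a flat upright board 140 mm wide and 55 mm high (12 to 67 mm above the table); this point is 47 mm above the table and 63 mm in front of the red slot's middle. x = the rack's pushing direction.
- carriage (a joint): how far the rack is pulled out towards the robot from its stop, in m: 0 = fully home, at most 0.08; pushing the front board along x of front reduces it (about 5 N of friction).
- dock: fixed runner of the rack, 275 x 130 mm, 12 mm high, with the grey upright stop board (160 mm wide, 60 mm high) at its far end. Origin: on the table, under the middle slot when the rack is home. x = the rack's pushing direction.
- easel: fixed low wooden easel, 290 mm wide; its board slopes 30 degrees off vertical, top towards the robot, and ends 72 mm up the slope from the ledge on which the templates stand; the ledge is 26 mm deep with a lip 10 mm high. Origin: on the table, below the foot of the slope, in the middle of the width; y = along the ledge, which lies 20 mm above the table.
- cone: bystander: white plastic cone of pale thread, 68 mm wide at its foot, 85 mm high. Origin: centre of the underside.
- can: bystander: metal can, 60 mm wide, 75 mm high. Origin: centre of the underside.
- gun: bystander: orange spray gun lying on its side, about 140 x 130 mm, 30 mm high. Origin: underside of the middle of its barrel, which runs along x; the grip points to y.
Not all that is in view belongs to the job. Of the things that look like the red, the largest one is meant.

How it is judged:
On the way, in this order (a step that is already met when the one before it is completed fails the run):
1. the yellow template stands fully down in the yellow slot, let go (x of yellow in the frame of slot_yellow between -0.005 and 0.005 m and y of yellow in the frame of slot_yellow between -0.012 and 0.012 m and z of yellow in the frame of slot_yellow between -0.005 and 0.005 m and angle between the z axis of yellow and the z axis of slot_yellow, either way round below 0.15 rad and contact force between yellow and the fingers below 0.2 N), for 0.2 s.
2. all three templates stand fully down in the slots of their own colours, let go, the rack not yet home (more than 20 mm out) (all of step 1 and x of red in the frame of slot_red between -0.005 and 0.005 m and y of red in the frame of slot_red between -0.012 and 0.012 m and z of red in the frame of slot_red between -0.005 and 0.005 m and angle between the z axis of red and the z axis of slot_red, either way round below 0.15 rad and contact force between each of red, blue and the fingers below 0.2 N and x of blue in the frame of slot_blue between -0.005 and 0.005 m and y of blue in the frame of slot_blue between -0.012 and 0.012 m and z of blue in the frame of slot_blue between -0.005 and 0.005 m and angle between the z axis of blue and the z axis of slot_blue, either way round below 0.15 rad and value of joint carriage above 0.02 m), for 0.2 s.
3. the rack is pushed fully home (value of joint carriage below 0.006 m), for 0.2 s.
At the end, for the whole second after the job is handed in: Each template stands in the slot of its own colour: bottom-edge middle within 5 mm of the slot middle across the slot, within 12 mm along it and within 5 mm of the slot floor, upright to 0.15 rad, at rest; the rack is within 6 mm of fully home (x of red in the frame of slot_red between -0.005 and 0.005 m and y of red in the frame of slot_red between -0.012 and 0.012 m and z of red in the frame of slot_red between -0.005 and 0.005 m and angle between the z axis of red and the z axis of slot_red, either way round below 0.15 rad and linear speed of each of red, yellow, blue below 0.02 m/s and x of yellow in the frame of slot_yellow between -0.005 and 0.005 m and y of yellow in the frame of slot_yellow between -0.012 and 0.012 m and z of yellow in the frame of slot_yellow between -0.005 and 0.005 m and angle between the z axis of yellow and the z axis of slot_yellow, either way round below 0.15 rad and x of blue in the frame of slot_blue between -0.005 and 0.005 m and y of blue in the frame of slot_blue between -0.012 and 0.012 m and z of blue in the frame of slot_blue between -0.005 and 0.005 m and angle between the z axis of blue and the z axis of slot_blue, either way round below 0.15 rad and value of joint carriage below 0.006 m); the robot touches nothing.
It fails at once if the thread cone is moved more than 30 mm (distance of cone from where it was at the start of the episode above 0.03 m).
It fails at once if the can is moved more than 30 mm (distance of can from where it was at the start of the episode above 0.03 m).
It fails at once if the spray gun is moved more than 30 mm (distance of gun from where it was at the start of the episode above 0.03 m).
It also fails if it takes over 72 s, if anything falls off the work surface, if the arm or the gripper's body presses on something with over 40 N, if the wrist force passes 120 N, or if a joint passes its speed limit or range.

ROBOT

A 7-joint arm with a two-finger parallel gripper is mounted at the origin on the work surface. World frame = base frame: x ahead of the robot, y to its left, z up, the work surface at z = 0. Lengths are in m, angles in rad, forces in N, time in s.
With the tool pointing down it reaches from about 0.425 to 0.875 m from the base axis. Payload 4.7 kg.
Tool frame: the origin (TCP) lies midway between the tips of the shut fingers; the grasp point (between the pads) lies 19 mm behind it; z points along the fingers, y is the line along which they close (so a half turn about z gives the same grasp; the last joint's range is limited). The gripper opens to 87 mm and grips with 3 to 60 N. Pads are 19 mm wide; open, the fingers measure 117 mm over their backs; the gripper's body (75 mm by 190 mm) begins 51 mm behind the grasp point.
Start: joints at [-1.269, 0.321, -0.07, 1.45, 0.023, 1.371, -0.057], TCP at [0.185, 0.623, 0.223] pointing down, gripper open.
Joint ranges: [-2.86, 2.86], [-0.3, 2.09], [-1.38, 1.24], [0.06, 2.45], [-1.56, 4.7], [0.09, 2.05], [-2.69, 2.69]. Speed limits (rad/s): [2.57, 2.57, 3.14, 3.14, 3.14, 3.14, 3.14].

INTERFACE

Orientations are given as a rotation vector (axis times angle).
In Python, from bench import ctrl gives the robot as it stands. The module is installed in compiled form; this text tells all that it offers.
- The arm moves only by the tool carry_out, never from a script. Its argument "steps" is a list of rows, each a list of 7 numbers: the turn, a rotation vector about the world's x, y, z in degrees, then the shift along the world's x, y, z in cm, then the opening, from 0 (shut) to 1 (fully open). A call has 1 to 12 rows; each row is the pose to reach, as a shift and turn from the pose commanded when the call began; what a row does not reach only later rows make up. A row lasts 1/10 s, in which the tool goes at most 50 mm and 8.59 degrees, less where a joint would pass 70% of its speed; a pose out of reach is approached as far as the arm can. A call with a gripper value outside its range is refused whole. The fingers move at their own pace and stop on an object; "squeeze" is the grip in N (left out, the last holds). Time passes only in rows, so rows that repeat a pose let the fingers close. It gives the time, the measured TCP pose, the force, the opening and the grip force at its end, in the units of the state.
- ctrl.get_state(): the state, without advancing time (a new reading comes with each control period).
- ctrl.get_image(name): name is "side" or "top" or "wrist"; returns a dict with "pixels" (400x640x3 uint8, red, green, blue), "camera_matrix" (3x3 intrinsics, pixels), "k1" (the pictures are not rectified: a ray, as slopes to the right and down, at radius r is drawn at 1 + k1 r^2 times it, then the intrinsics apply), "cam_to_world" (4x4, takes a point from camera to world coordinates); the wrist camera has in their place "T_tool_cam" (4x4, takes a point from camera to tool coordinates, whose origin is the TCP and whose axes are the flange's). Camera axes: x right, y down, z forward; pixel columns grow to the right and rows downward; lengths in m; the calibration is good to about 2 mm. A picture is of the moment at which its call begins: read the wrist's pose just before it. There is no depth.
- ctrl.close_job(): hands the job in; it is judged then, once.
The state is a dict: "time": time; "joint_positions": joint angles; "qd": joint speeds; "joint_torque": joint torques, N m; "position": TCP position; "tool_rot": TCP orientation; "ft_force": force on the tool from outside, world axes, zero at the start; "torque": the same for the moment, N m; "grip_width": opening from 0.0 (shut) to 1.0 (fully open); "grip_force": force on a finger pad.
Only numpy, scipy, OpenCV 4.12 (cv2) and the standard library are available. Lean on these libraries where they do the work, as an engineer would, in place of code of your own. Each camera call takes 0.05 s, during which the arm holds its last target. There are 200 camera calls.

## Working session

There is one attempt and no reset: what is moved stays moved. The work goes in short steps, Python scripts to look and compute and a tool call to move; the robot and the scene stay as the last step left them, time stands still between calls to the robot, and variables do not carry over. Pictures are saved under pics/ and viewed, at most 10 in all, crops included, and the job is handed in when it is done.

Besides the shell and the picture viewer there is one more tool, called after "Request:" in YAML: its name, and indented under it one key for each argument. carry_out: Moves the arm, as the interface text tells. Its arguments: {"type":"object","properties":{"steps":{"type":"array","items":{"type":"array","items":{"type":"number"}}},"squeeze":{"type":"number"}},"required":["steps"]}

```bash
mkdir -p pics
cat > h.py <<'E'
import numpy as np, cv2
from bench import ctrl
from scipy.spatial.transform import Rotation as R
def snap(name,fn):
    s=ctrl.get_state(); im=ctrl.get_image(name)
    cv2.imwrite(fn+'.png' if not fn.endswith('.png') else fn, im['pixels'][:,:,::-1])
    if 'cam_to_world' in im: T=np.array(im['cam_to_world'])
    else:
        W=np.eye(4);W[:3,3]=s['position'];W[:3,:3]=R.from_rotvec(s['tool_rot']).as_matrix();T=W@np.array(im['T_tool_cam'])
    np.savez(fn.replace('.png','')+'.npz',T=T,K=np.array(im['camera_matrix']),k1=im['k1'])
    return im['pixels'],T,np.array(im['camera_matrix']),im['k1']
def load(fn):
    d=np.load(fn+'.npz');return d['T'],d['K'],float(d['k1'])
def rays(uv,c):
    T,K,k1=c
    p=cv2.undistortPoints(np.array(uv,float).reshape(-1,1,2),K,np.array([k1,0,0,0,0]),None,None,None).reshape(-1,2)
    return T[:3,3],np.c_[p,np.ones(len(p))]@T[:3,:3].T
def atz(uv,c,z):
    o,d=rays(uv,c); return o+d*((z-o[2])/d[:,2])[:,None]
def proj(P,c):
    T,K,k1=c; q=(np.atleast_2d(P)-T[:3,3])@T[:3,:3]
    return cv2.projectPoints(q,np.zeros(3),np.zeros(3),K,np.array([k1,0,0,0,0]))[0].reshape(-1,2)
E
python3 - <<'E'
from h import *
for n in('top','side'):
    p,T,K,k=snap(n,'pics/'+n+'0');print(n,T.round(3).tolist(),K.round(1).tolist(),k)
s=ctrl.get_state();print(s['tool_rot'],s['position'],s['grip_width'],s['time'])
E
```

```text
top [[-0.024, -0.973, 0.229, 0.296], [-1.0, 0.025, 0.001, -0.089], [-0.007, -0.228, -0.974, 1.163], [0.0, 0.0, 0.0, 1.0]] [[489.1, 0.0, 319.8], [0.0, 489.1, 190.3], [0.0, 0.0, 1.0]] -0.11927496705806295
side [[-0.855, -0.3, 0.422, 0.205], [-0.518, 0.464, -0.719, 0.495], [0.02, -0.834, -0.552, 0.518], [0.0, 0.0, 0.0, 1.0]] [[369.5, 0.0, 317.2], [0.0, 369.5, 204.9], [0.0, 0.0, 1.0]] -0.02354383433852756
[-4.50446618e-01 -3.10897788e+00  2.69623021e-03] [0.184419   0.62278186 0.22156249] 1.0015952019530983 0.1
```

View pics/top0.png

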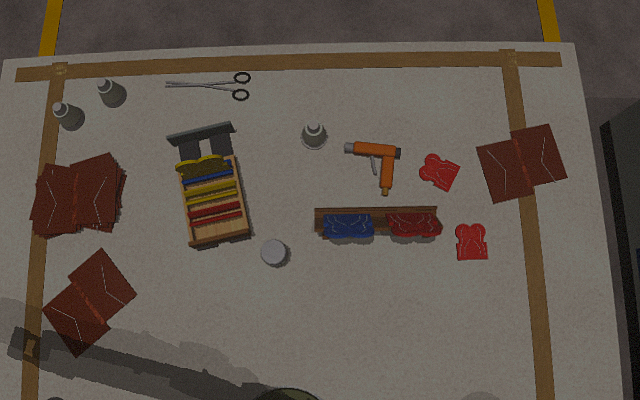

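View pics/side0.png

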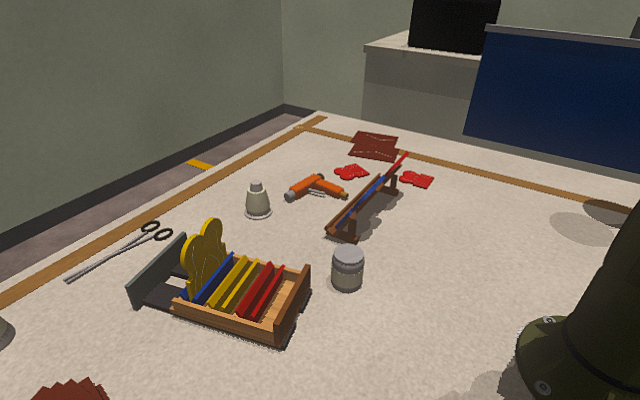

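Candidates for red: the template on the easel (415,223), and two small flat red pieces at (438,172) and (471,242). Red on the easel is the largest. Yellow is at (205,165) in the blue slot, blue at (347,225), cone (314,135), can (274,252), gun (375,160). Next, a close crop.

Run:
```python
from h import *
im=cv2.imread('pics/top0.png')
a=cv2.resize(im[115:255,160:260],None,fx=4,fy=4,interpolation=cv2.INTER_CUBIC)
b=cv2.resize(im[190:255,305:500],None,fx=2,fy=2,interpolation=cv2.INTER_CUBIC)
o=np.zeros((560,800,3),np.uint8);o[:,:400]=a;o[:130,400:790]=b
cv2.imwrite('pics/crop1.png',np.clip(o*1.6,0,255).astype(np.uint8))
c=load('pics/top0')
print('easel ends', atz([[315,225],[440,225]],c,.03).round(3).tolist())
print('rack front corners', atz([[189,243],[250,236]],c,.067).round(3).tolist())
print('can,cone,gun', atz([[274,244],[313,128],[385,190],[346,147]],c,.05).round(3).tolist())
```

```text
easel ends [[0.479, -0.074, 0.03], [0.471, -0.368, 0.03]]
rack front corners [[0.438, 0.212, 0.067], [0.451, 0.073, 0.067]]
can,cone,gun [[0.434, 0.02, 0.05], [0.712, -0.075, 0.05], [0.554, -0.24, 0.05], [0.662, -0.153, 0.05]]
```

View pics/crop1.png

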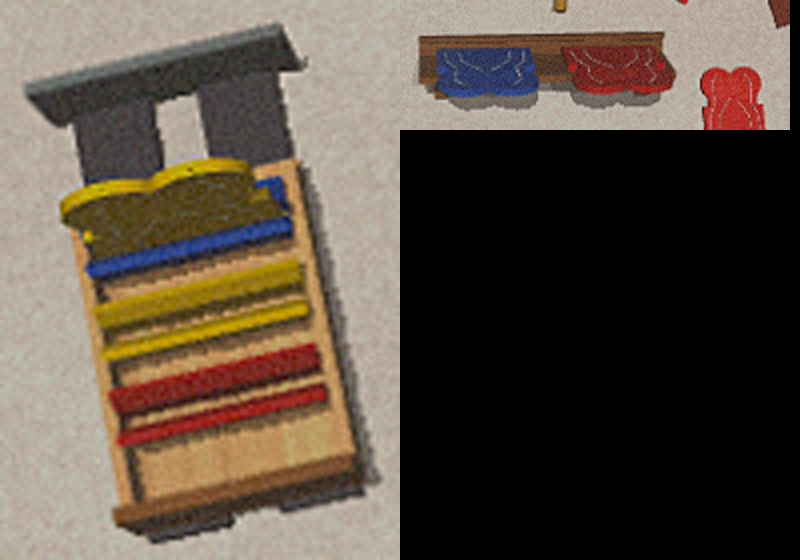

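The crop confirms the scene: yellow stands between the farthest (blue) rails, the red and yellow slots are empty, and the large red and blue templates overhang the easel board on the robot side. Next I move the wrist camera over the rack.

Request:
carry_out:
  steps:
    - [0,0,-8,3,-5,3,1]
    - [0,0,-16,6,-9,6,1]
    - [0,0,-24,9,-14,9,1]
    - [0,0,-32,12,-19,12,1]
    - [0,0,-40,16,-24,15,1]
    - [0,0,-48,19,-29,18,1]
    - [0,0,-56,22,-34,19,1]
    - [0,0,-65,26,-39,19,1]
    - [0,0,-65,30,-44,19,1]
    - [0,0,-65,30,-44,19,1]

```text
time: 1.1
position: [0.4424, 0.2396, 0.4032]
tool_rot: [-2.05, -2.38, -0.001]
ft_force: [1.3, 1.3, 0.1]
grip_width: 1.0
grip_force: 0.0
```

Run:
```python
from h import *
s=ctrl.get_state();print(s['position'],s['tool_rot'],s['time'],s['joint_positions'])
p,T,K,k=snap('wrist','pics/w1');print(np.array(ctrl.get_image('wrist')['T_tool_cam']).round(3).tolist(),T.round(3).tolist(),K[0,0])
```

```text
[0.4424412  0.23958118 0.403182  ] [-2.05046795e+00 -2.38007022e+00 -9.08467574e-04] 1.1 [-0.89231963 -0.03004606  0.33500395  1.49198822  0.00969149  1.67744532
 -0.407906  ]
[[0.0, -0.97, -0.244, 0.067], [1.0, 0.0, -0.0, 0.0], [0.0, -0.244, 0.97, -0.163], [0.0, 0.0, 0.0, 1.0]] [[0.989, 0.144, 0.036, 0.433], [0.148, -0.959, -0.241, 0.306], [0.0, 0.244, -0.97, 0.566], [0.0, 0.0, 0.0, 1.0]] 303.28534568951255
```

View pics/w1.png

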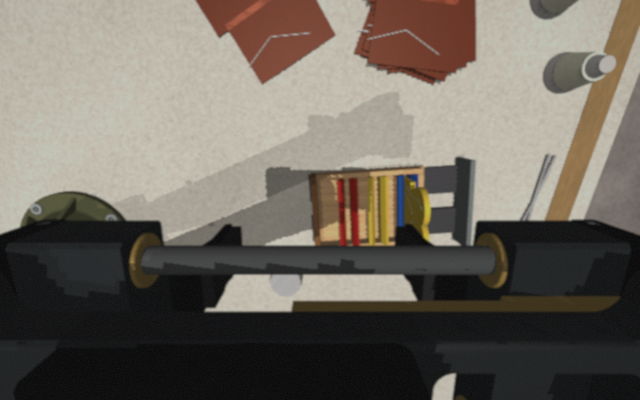

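Request:
carry_out:
  steps:
    - [0,0,0,1.5,-5,-4,1]
    - [0,0,0,1.5,-10,-8,1]
    - [0,0,0,1.5,-15,-12,1]
    - [0,0,0,1.5,-15,-12,1]
    - [0,0,0,1.5,-15,-12,1]
    - [0,0,0,1.5,-15,-12,1]
    - [0,0,0,1.5,-15,-12,1]

```text
time: 1.9
position: [0.4569, 0.0932, 0.2835]
tool_rot: [2.048, 2.382, 0.002]
ft_force: [-0.7, 0.2, 0.5]
grip_width: 0.998
grip_force: 0.0
```

Run:
```python
from h import *
s=ctrl.get_state();print(s['position'],s['tool_rot'],s['time'],s['joint_positions'],max(abs(np.array(s['qd']))))
p,T,K,k=snap('wrist','pics/w2')
im=cv2.imread('pics/w2.png')
for x0,y0,w,h in[(200,0,400,230)]:
    o=cv2.resize(im[y0:y0+h,x0:x0+w],None,fx=2,fy=2,interpolation=cv2.INTER_CUBIC);cv2.imwrite('pics/w2c.png',np.clip(o*1.5,0,255).astype(np.uint8))
```

```text
[0.45692905 0.09318157 0.28353873] [2.04775785e+00 2.38202420e+00 2.00685863e-03] 1.9 [-0.7679814  -0.12720087  0.46731443  1.8032298   0.05721884  1.45096812
 -0.16006408] 0.010896226237513068
```

View pics/w2c.png

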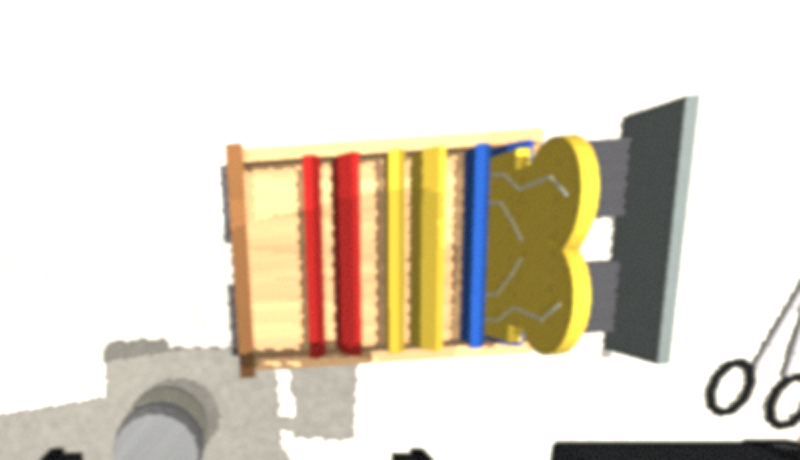

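```bash
cat > fit.py <<'E'
from h import *
from scipy.optimize import least_squares
c=load('pics/w2')
# crop px, local (x,y) mm, kind
obs=[((229,146),(-63,70),'f'),((242,375),(-63,-70),'f'),
((319,157),(-8.5,62),'r'),((326,355),(-8.5,-62),'r'),((404,150),(43.5,62),'r'),((404,352),(43.5,-62),'r'),((488,146),(95.5,62),'r'),((485,345),(95.5,-62),'r')]
uv=np.array([[o[0][0]/2+200,o[0][1]/2] for o in obs])
def P(p):
    x,y,yaw,zf=p; r=R.from_euler('z',yaw).as_matrix()
    return np.array([[*(np.array([x,y])+r[:2,:2]@(np.array(o[1])/1e3)),.067 if o[2]=='f' else zf+.035] for o in obs])
f=lambda p:np.r_[(proj(P(p),c)-uv).ravel(),(p[3]-.02)/.003]
s=least_squares(f,[.5,.14,.1,.02]);x,y,yaw,zf=s.x
print('red slot',x,y,'yaw deg',np.degrees(yaw),'zf',zf);print(s.fun.round(1))
d=np.array([np.cos(yaw),np.sin(yaw)])
for k,n in enumerate('ryb'):print(n,np.array([x,y])+d*.052*k)
# yellow: lobe tops and dip via top edge
for z in(.14,.15):print(z,atz([[200+572/2,248/2],[200+590/2,160/2],[200+588/2,335/2]],c,z).round(4).tolist())
st=ctrl.get_state();M=R.from_rotvec(st['tool_rot']).as_matrix();print('tool y ang',np.degrees(np.arctan2(M[1,1],M[0,1])))
E
python3 fit.py
```

```text
red slot 0.510648861237517 0.16005098060208037 yaw deg 12.389625627045127 zf 0.016947254190926953
[-0.3 -0.8  0.7  1.7 -0.1 -0.5 -0.6  0.7  0.1  0.1 -0.1 -0.4  1.1 -1.
 -0.9  0.6 -1. ]
r [0.51064886 0.16005098]
y [0.56143784 0.17120802]
b [0.61222682 0.18236506]
0.14 [[0.6101, 0.1826, 0.14], [0.607, 0.2231, 0.14], [0.6303, 0.1423, 0.14]]
0.15 [[0.6047, 0.1819, 0.15], [0.6018, 0.221, 0.15], [0.6243, 0.1429, 0.15]]
tool y ang 8.656245849958335
```

Request:
carry_out:
  steps:
    - [0,0,3.7,4,2.2,-2,1]
    - [0,0,3.7,8,4.5,-4,1]
    - [0,0,3.7,12,7,-6,1]
    - [0,0,3.7,15.5,8.9,-7.5,1]
    - [0,0,3.7,15.5,8.9,-7.5,1]
    - [0,0,3.7,15.5,8.9,-7.5,1]
    - [0,0,3.7,15.5,8.9,-7.5,1]

```text
time: 2.65
position: [0.6117, 0.1806, 0.209]
tool_rot: [1.972, 2.445, 0.002]
ft_force: [0.4, -0.3, -0.4]
grip_width: 1.002
grip_force: 0.0
```

Run:
```python
from h import *
s=ctrl.get_state();M=R.from_rotvec(s['tool_rot']).as_matrix();print(s['position'],M.round(3).tolist(),s['joint_positions'].round(2) if hasattr(s['joint_positions'],'round') else s['joint_positions'])
p,T,K,k=snap('wrist','pics/w3')
# check rack fit in top view
c=load('pics/top0');r=R.from_euler('z',np.radians(12.39)).as_matrix()
print(proj([np.array([.5106,.1601,z])+r@np.array([x,y,0]) for x,y,z in[(-.063,.07,.067),(-.063,-.07,.067),(.104,0,.133)]],c).round(1).tolist())
```

```text
[0.61168035 0.18061316 0.20902908] [[-0.212, 0.977, 0.001], [0.977, 0.212, 0.0], [0.0, 0.001, -1.0]] [-0.74  0.32  0.51  1.52 -0.16  1.34  0.  ]
[[187.9, 244.7], [247.7, 230.4], [197.2, 160.6]]
```

View pics/w3.png

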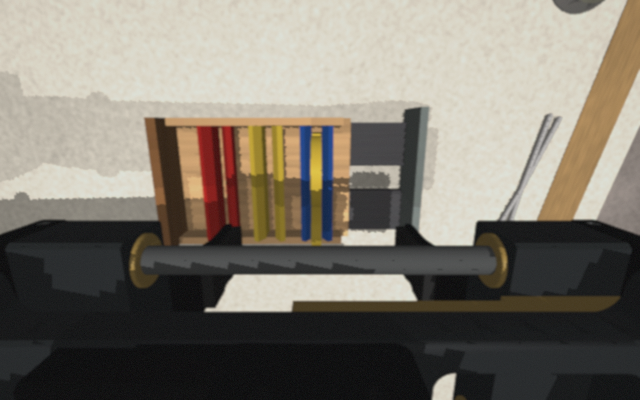

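Request:
carry_out:
  steps:
    - [0,0,0,0,0.1,-5,1]
    - [0,0,0,0,0.1,-9,1]
    - [0,0,0,0,0.1,-11.2,1]
    - [0,0,0,0,0.1,-11.2,0]
    - [0,0,0,0,0.1,-11.2,0]
    - [0,0,0,0,0.1,-11.2,0]
    - [0,0,0,0,0.1,-11.2,0]
    - [0,0,0,0,0.1,-11.2,0]
    - [0,0,0,0,0.1,-11.2,0]
    - [0,0,0,0,0.1,-11.2,0]
    - [0,0,0,0,0.1,-11.2,0]
  squeeze: 20

```text
time: 3.8
position: [0.6117, 0.1815, 0.0958]
tool_rot: [1.972, 2.445, -0.0]
ft_force: [-0.4, -0.9, -0.6]
grip_width: 0.36
grip_force: 0.0
```

Request:
carry_out:
  steps:
    - [0,0,0,0,0,0,0]
    - [0,0,0,0,0,0,0]
    - [0,0,0,0,0,0,0]
    - [0,0,0,0,0,0,0]
    - [0,0,0,0,0,0,0]
    - [0,0,0,0,0,0,0]

```text
time: 4.4
position: [0.6114, 0.1814, 0.0957]
tool_rot: [-1.972, -2.445, 0.001]
ft_force: [-1.9, -0.3, 0.2]
grip_width: 0.094
grip_force: 20.0
```

Request:
carry_out:
  steps:
    - [0,0,0,0,0,2,0]
    - [0,0,0,0,0,4,0]
    - [0,0,0,0,0,6,0]
    - [0,0,0,-2.5,-0.55,6,0]
    - [0,0,0,-5.1,-1.1,6,0]
    - [0,0,0,-5.1,-1.1,6,0]
    - [0,0,0,-5.1,-1.1,6,0]
    - [0,0,0,-5.1,-1.1,6,0]

```text
time: 5.2
position: [0.5616, 0.1707, 0.156]
tool_rot: [1.972, 2.444, 0.001]
ft_force: [1.0, 0.4, -1.8]
grip_width: 0.093
grip_force: 20.0
```

Run:
```python
from h import *
s=ctrl.get_state();M=R.from_rotvec(s['tool_rot']).as_matrix();print(s['position'],s['grip_width'],s['ft_force'])
p,T,K,k=snap('wrist','pics/w4');im=cv2.imread('pics/w4.png')
cv2.imwrite('pics/w4c.png',np.clip(cv2.resize(im[80:260,120:440],None,fx=2.4,fy=2.4,interpolation=cv2.INTER_CUBIC)*1.4,0,255).astype(np.uint8))
```

```text
[0.56161445 0.17071455 0.15598724] 0.09289990258508572 [ 0.98485681  0.36077768 -1.79221501]
```

View pics/w4c.png

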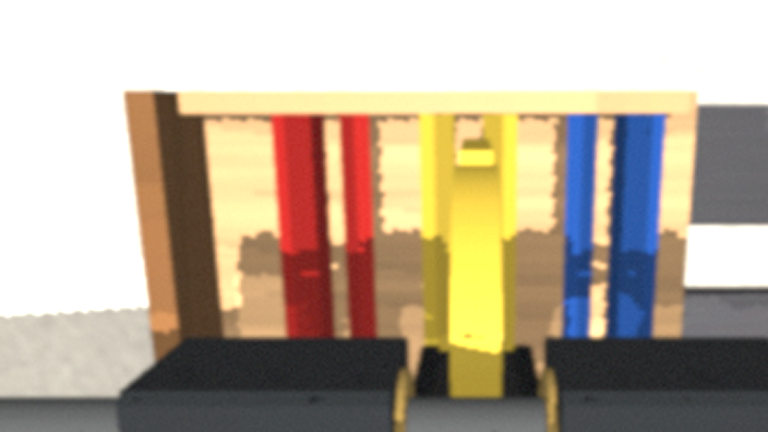

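Yellow hangs over the yellow rails (template at 452–500, rails at 420–517 in the crop), well centred, so I lower it.

Request:
carry_out:
  steps:
    - [0,0,0,0,0,-1.5,0]
    - [0,0,0,0,0,-3,0]
    - [0,0,0,0,0,-4.5,0]
    - [0,0,0,0,0,-5.5,0]
    - [0,0,0,0,0,-6,0]
    - [0,0,0,0,0,-6,0]
    - [0,0,0,0,0,-6,0]

```text
time: 5.95
position: [0.5608, 0.1705, 0.0956]
tool_rot: [1.972, 2.445, 0.0]
ft_force: [-0.2, 0.1, -2.0]
grip_width: 0.09
grip_force: 20.0
```

Request:
carry_out:
  steps:
    - [0,0,0,0,0,0,0.4]
    - [0,0,0,0,0,0,0.4]
    - [0,0,0,0,0,0,0.4]
    - [0,0,0,0,0,0,0.4]
    - [0,0,0,0,0,3,0.5]
    - [0,0,0,0,0,7,0.5]
    - [0,0,0,0,0,12,0.5]
    - [0,0,0,0,0,16,0.5]
    - [0,0,0,0,0,20,0.5]

```text
time: 6.85
position: [0.5607, 0.1703, 0.2981]
tool_rot: [1.972, 2.445, 0.002]
ft_force: [0.2, 0.5, -0.5]
grip_width: 0.499
grip_force: 0.0
```

Request:
carry_out:
  steps:
    - [0,0,-4,-1,-5,0,0.6]
    - [0,0,-8,-2,-10,0,0.6]
    - [0,0,-12,-3,-15,0,0.6]
    - [0,0,-12,-4,-20,0,0.6]
    - [0,0,-12,-5,-25,0,0.6]
    - [0,0,-12,-6,-30,0,0.6]
    - [0,0,-12,-7,-35,0,0.6]
    - [0,0,-12,-8,-40,0,0.6]
    - [0,0,-12,-8,-45,0,0.6]
    - [0,0,-12,-8,-50,0,0.6]
    - [0,0,-12,-8,-50,0,0.6]
    - [0,0,-12,-8,-50,0,0.6]

```text
time: 8.05
position: [0.4796, -0.3317, 0.2956]
tool_rot: [-2.223, -2.22, 0.003]
ft_force: [0.9, 0.1, 0.3]
grip_width: 0.601
grip_force: 0.0
```

Request:
carry_out:
  steps:
    - [0,0,0,0,0,0,0.6]
    - [0,0,0,0,0,0,0.6]

```text
time: 8.25
position: [0.4817, -0.3273, 0.2958]
tool_rot: [-2.213, -2.229, -0.002]
ft_force: [0.6, -0.4, 0.3]
grip_width: 0.6
grip_force: 0.0
```

Run:
```python
from h import *
s=ctrl.get_state();M=R.from_rotvec(s['tool_rot']).as_matrix();print(s['position'],s['grip_width'],s['joint_positions'],M.round(3).tolist())
p,T,K,k=snap('wrist','pics/w5');snap('top','pics/top5');snap('side','pics/side5');im=cv2.imread('pics/w5.png')
o=np.zeros((600,800,3),np.uint8);o[:400]=cv2.resize(im[0:240,90:570],(800,400),interpolation=cv2.INTER_CUBIC)
o[400:,:400]=cv2.resize(cv2.imread('pics/side5.png')[200:350,120:420],(400,200))
o[400:,400:]=cv2.resize(cv2.imread('pics/top5.png')[130:250,150:390],(400,200))
cv2.imwrite('pics/w5c.png',np.clip(o*1.4,0,255).astype(np.uint8))
```

```text
[ 0.48168003 -0.32733605  0.2958    ] 0.599708430025514 [-0.27084862  0.21080318  0.96968568  1.53809665 -0.17562987  1.48479813
  0.71074468] [[-0.007, 1.0, 0.001], [1.0, 0.007, 0.001], [0.001, 0.001, -1.0]]
```

View pics/w5c.png

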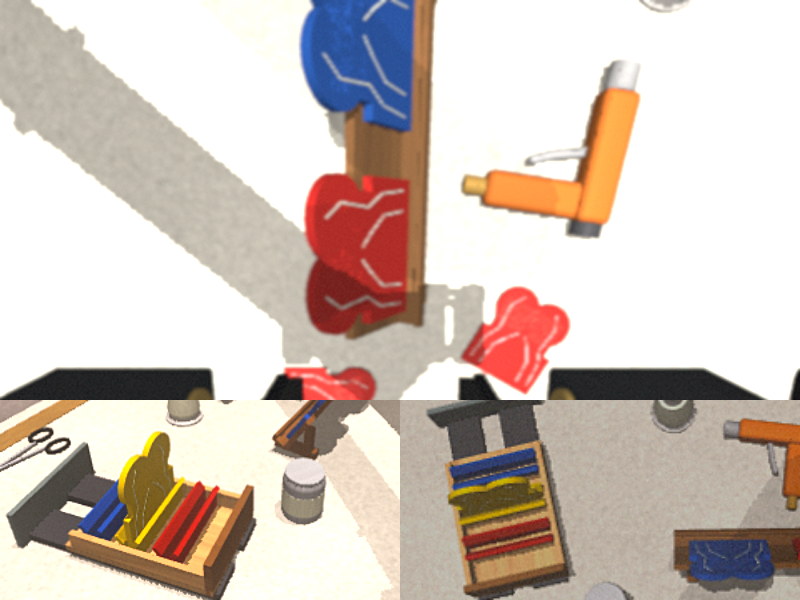

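Yellow stands in the yellow slot. In the wrist crop red is at about (360,250) and blue at about (360,60). Next I fit both by silhouette in the wrist and top images.

```bash
cat > sil.py <<'E'
from h import *
from scipy.optimize import minimize
a=np.linspace(0,2*np.pi,40)
polys=[np.array([[-55,0],[55,0],[55,60],[-55,60]]),np.array([[-48,55],[48,55],[48,100],[-48,100]])]+[np.c_[s*25+30*np.cos(a),100+30*np.sin(a)] for s in(-1,1)]
def render(x,y,z0,yaw,lean,c,sh=8):
    Rm=R.from_euler('zy',[yaw,-lean]).as_matrix()
    m=np.zeros((400,640),np.uint8)
    for P in polys:
        pts=[]
        for t in(-4,4): pts.append(proj(np.array([x,y,z0])+np.c_[np.full(len(P),t),P]/1e3@Rm.T,c))
        h=cv2.convexHull(np.vstack(pts).astype(np.float32)).reshape(-1,2)
        cv2.fillPoly(m,[np.round(h*256).astype(np.int32)],1,shift=sh)
    return m
def mask(fn,col):
    h=cv2.cvtColor(cv2.imread(fn+'.png'),cv2.COLOR_BGR2HSV).astype(int);H,S,V=h[...,0],h[...,1],h[...,2]
    return ((S>140)&(V>25)&(((H<5)|(H>173)) if col=='red' else ((H>100)&(H<130)))).astype(np.uint8)
E
python3 - <<'E'
from sil import *
for col,y0 in(('red',-.29),('blue',-.15)):
    for views in(('w5',),('top0',),('w5','top0')):
        V=[(mask('pics/'+v,col),load('pics/'+v)) for v in views]
        W=[]
        for m,c in V:   # restrict to a neighbourhood of the template
            r=render(.5,y0,.022,0,np.pi/6,c);W.append(cv2.dilate(r,np.ones((25,25))))
        def f(p):
            t=0
            for (m,c),w in zip(V,W):
                r=render(p[0],p[1],.022,p[2],np.pi/6,c)*w;mm=m*w;t+=1-(r&mm).sum()/max(1,(r|mm).sum())
            return t/len(V)
        s=minimize(f,[.5,y0,0],method='Nelder-Mead',options=dict(initial_simplex=[[.5,y0,0],[.515,y0,0],[.5,y0+.015,0],[.5,y0,.06]],xatol=1e-4,fatol=1e-5))
        print(col,views,s.x.round(4),np.degrees(s.x[2]).round(1),'1-IoU',round(s.fun,3))
E
```

```text
red ('w5',) [ 0.5021 -0.2956 -0.0233] -1.3 1-IoU 0.167
red ('top0',) [ 0.5003 -0.2975 -0.0264] -1.5 1-IoU 0.282
red ('w5', 'top0') [ 0.5012 -0.2957 -0.0076] -0.4 1-IoU 0.227
blue ('w5',) [ 0.5021 -0.1457  0.0241] 1.4 1-IoU 0.175
blue ('top0',) [ 0.5005 -0.1501 -0.0088] -0.5 1-IoU 0.688
blue ('w5', 'top0') [ 0.5018 -0.1457  0.0245] 1.4 1-IoU 0.436
```

Run:
```python
from sil import *
for v in('w5','top0'):
  for col,y0 in(('red',-.2956),('blue',-.1457)):
    h=cv2.cvtColor(cv2.imread(f'pics/{v}.png'),cv2.COLOR_BGR2HSV).astype(int);H,S,Vv=h[...,0],h[...,1],h[...,2]
    base=(S>110)&(Vv>20)&(((H<6)|(H>170)) if col=='red' else ((H>98)&(H<135)))
    m=cv2.morphologyEx(base.astype(np.uint8),cv2.MORPH_CLOSE,np.ones((5,5)));c=load('pics/'+v)
    r0=render(.502,y0,.022,0,np.pi/6,c);w=cv2.dilate(r0,np.ones((21,21)));m=m*w
    def f(p):
        r=render(p[0],p[1],.022,p[2],p[3],c)*w;return 1-(r&m).sum()/(r|m).sum()
    best=min((minimize(f,q,method='Nelder-Mead',options=dict(initial_simplex=[q]+[list(np.array(q)+np.eye(4)[i]*d) for i,d in enumerate((.01,.01,.06,.08))],xatol=1e-4,fatol=1e-5)) for q in([.502,y0,0,.52],[.498,y0+.003,.03,.45],[.506,y0-.003,-.03,.56])),key=lambda s:s.fun)
    p=best.x;r=render(p[0],p[1],.022,p[2],p[3],c)*w
    print(v,col,p.round(4),np.degrees(p[2:]).round(1),round(best.fun,3),'r-m',int((r&~m&1).sum()),'m-r',int((m&~r&1).sum()),'r',int(r.sum()))
    if v=='w5':
        o=cv2.imread('pics/w5.png') if col=='red' else o
        for mm,cc in((m,(255,255,255)),(r,(0,255,0))):cv2.drawContours(o,cv2.findContours(mm,cv2.RETR_EXTERNAL,cv2.CHAIN_APPROX_NONE)[0],-1,cc,1)
cv2.imwrite('pics/ov.png',cv2.resize(o[0:230,240:400],None,fx=2.6,fy=2.6))
```

```text
w5 red [ 0.4999 -0.2952 -0.0035  0.5003] [-0.2 28.7] 0.025 r-m 119 m-r 16 r 5294
w5 blue [ 5.000e-01 -1.461e-01  4.000e-04  4.885e-01] [ 0. 28.] 0.013 r-m 35 m-r 21 r 4369
top0 red [ 0.4999 -0.2953 -0.0279  0.5167] [-1.6 29.6] 0.036 r-m 30 m-r 12 r 1167
top0 blue [ 0.4997 -0.1469 -0.0067  0.4936] [-0.4 28.3] 0.042 r-m 37 m-r 11 r 1127
```

View pics/ov.png

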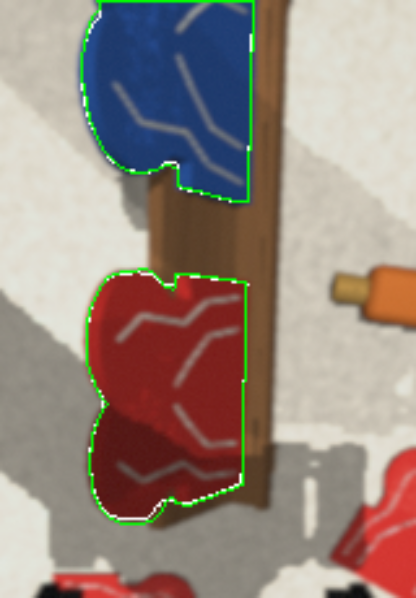

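Overlays match closely: red's bottom middle is at (0.500,-0.295), blue's at (0.500,-0.1465), with yaw ≈0 and lean ≈29°. Blue first: go to the tilted pre-grasp pose above it.

Request:
carry_out:
  steps:
    - [0,-7,0,0,4.5,0,1]
    - [0,-14,0,-1,9,0,1]
    - [0,-21,0,-2,13.5,0,1]
    - [0,-29.5,0,-2.3,18.1,0,1]
    - [0,-29.5,0,-2.3,18.1,-4,1]
    - [0,-29.5,0,-2.3,18.1,-8,1]
    - [0,-29.5,0,-2.3,18.1,-12,1]
    - [0,-29.5,0,-2.3,18.1,-12,1]
    - [0,-29.5,0,-2.3,18.1,-12,1]
    - [0,-29.5,0,-2.3,18.1,-12,1]

```text
time: 9.4
position: [0.4668, -0.1544, 0.1646]
tool_rot: [1.94, 1.946, 0.504]
ft_force: [-0.3, 0.1, 0.1]
grip_width: 1.0
grip_force: 0.0
```

Run:
```python
from h import *
s=ctrl.get_state();M=R.from_rotvec(s['tool_rot']).as_matrix();print(np.array(s['position']).round(4),np.round(s['joint_positions'],2),M.round(3).tolist(),s['time'])
```

```text
[ 0.4668 -0.1544  0.1646] [ 0.61 -0.3  -0.17  2.29 -0.4   0.73  0.69] [[-0.005, 0.877, 0.48], [1.0, 0.001, 0.007], [0.005, 0.481, -0.877]] 9.4
```

Request:
carry_out:
  steps:
    - [0,0,0,-0.4,0.4,-1.5,1]
    - [0,0,0,-0.8,0.8,-3,1]
    - [0,0,0,-0.8,0.8,-3.5,1]
    - [0,0,0,-0.8,0.8,-3.5,1]
    - [0,0,0,-0.8,0.8,-3.5,1]

```text
time: 9.9
position: [0.4632, -0.1474, 0.1356]
tool_rot: [1.932, 1.944, 0.509]
ft_force: [0.2, 1.1, 0.5]
grip_width: 0.998
grip_force: 0.0
```

Run:
```python
from h import *
s=ctrl.get_state();M=R.from_rotvec(s['tool_rot']).as_matrix();print(np.array(s['position']).round(4),np.round(s['joint_positions'],2),M.round(3).tolist(),s['time'])
```

```text
[ 0.4632 -0.1474  0.1356] [ 0.59 -0.29 -0.17  2.34 -0.42  0.65  0.71] [[-0.007, 0.873, 0.487], [1.0, 0.005, 0.006], [0.003, 0.487, -0.873]] 9.9
```

Request:
carry_out:
  steps:
    - [0,0,0,-0.2,0,-1.5,1]
    - [0,0,0,-0.4,0.1,-3,1]
    - [0,0,0,-0.4,0.1,-4,1]
    - [0,0,0,-0.4,0.1,-4,1]
    - [0,0,0,-0.4,0.1,-4,1]

```text
time: 10.4
position: [0.459, -0.1465, 0.0952]
tool_rot: [1.933, 1.944, 0.509]
ft_force: [0.2, 0.4, -0.1]
grip_width: 1.001
grip_force: 0.0
```

Run:
```python
from h import *
s=ctrl.get_state();M=R.from_rotvec(s['tool_rot']).as_matrix();print(np.array(s['position']).round(4),np.round(s['joint_positions'],2),M.round(3).tolist(),s['time'])
```

```text
[ 0.459  -0.1465  0.0952] [ 0.57 -0.23 -0.15  2.4  -0.47  0.55  0.77] [[-0.006, 0.874, 0.486], [1.0, 0.004, 0.007], [0.004, 0.486, -0.874]] 10.4
```

Exactly at the target. Close.

Request:
carry_out:
  steps:
    - [0,0,0,0,0,0,0]
    - [0,0,0,0,0,0,0]
    - [0,0,0,0,0,0,0]
    - [0,0,0,0,0,0,0]
    - [0,0,0,0,0,0,0]
    - [0,0,0,0,0,0,0]
    - [0,0,0,0,0,0,0]
    - [0,0,0,0,0,0,0]
    - [0,0,0,0,0,0,0]
    - [0,0,0,0,0,0,0]
    - [0,0,0,0,0,0,0]
    - [0,0,0,0,0,0,0]
  squeeze: 20

```text
time: 11.6
position: [0.4598, -0.1467, 0.0958]
tool_rot: [1.932, 1.941, 0.51]
ft_force: [2.3, 0.2, 1.9]
grip_width: 0.091
grip_force: 19.9
```

Request:
carry_out:
  steps:
    - [0,0,0,0,0,0,0]
    - [0,0,0,0,0,0,0]
    - [0,0,0,0,0,0,0]

```text
time: 11.9
position: [0.4596, -0.1467, 0.0957]
tool_rot: [1.932, 1.942, 0.509]
ft_force: [6.1, 0.4, 1.9]
grip_width: 0.091
grip_force: 19.9
```

Request:
carry_out:
  steps:
    - [0,0,0,0,0,1,0]
    - [0,0,0,0.5,0,3,0]
    - [0,0,0,2,0,6,0]
    - [0,0,0,4,0,9,0]
    - [0,0,0,6,0,13,0]
    - [0,7,0,6,0,17,0]
    - [0,14,0,6,0,18,0]
    - [0,21,0,6,0,18,0]
    - [0,29,0,6,0,18,0]
    - [0,29,0,6,0,18,0]
    - [0,29,0,6,0,18,0]
    - [0,29,0,6,0,18,0]

```text
time: 13.1
position: [0.5168, -0.1466, 0.2739]
tool_rot: [-2.215, -2.222, -0.007]
ft_force: [-0.0, 0.5, -1.6]
grip_width: 0.088
grip_force: 20.0
```

Run:
```python
from h import *
s=ctrl.get_state();M=R.from_rotvec(s['tool_rot']).as_matrix();print(np.array(s['position']).round(4),np.round(s['joint_positions'],2),M.round(3).tolist(),s['time'],s['grip_width'])
```

```text
[ 0.5168 -0.1466  0.2739] [ 0.6   0.08 -0.39  1.64  0.02  1.43  0.21] [[-0.003, 1.0, -0.0], [1.0, 0.003, 0.006], [0.006, -0.0, -1.0]] 13.1 0.08830394200489389
```

Request:
carry_out:
  steps:
    - [0,0,3,1.5,4.5,0,0]
    - [0,0,6,3,9,0,0]
    - [0,0,9,4.5,13.5,0,0]
    - [0,0,12.2,6,18,0,0]
    - [0,0,12.2,7.5,23,0,0]
    - [0,0,12.2,9,28,0,0]
    - [0,0,12.2,9.5,32.8,0,0]
    - [0,0,12.2,9.5,32.8,0,0]
    - [0,0,12.2,9.5,32.8,0,0]
    - [0,0,12.2,9.5,32.8,0,0]
    - [0,0,12.2,9.5,32.8,-4,0]
    - [0,0,12.2,9.5,32.8,-4,0]

```text
time: 14.3
position: [0.6109, 0.1773, 0.23]
tool_rot: [-1.968, -2.439, 0.005]
ft_force: [-1.2, -0.1, -2.8]
grip_width: 0.091
grip_force: 20.0
```

Run:
```python
from h import *
s=ctrl.get_state();M=R.from_rotvec(s['tool_rot']).as_matrix();print(np.array(s['position']).round(4),np.round(s['joint_positions'],2),M.round(3).tolist(),s['time'],'yaw',np.degrees(np.arctan2(M[1,1],M[0,1])))
```

```text
[0.6109 0.1773 0.23  ] [ 0.15  0.35 -0.61  1.45  0.2   1.41 -0.25] [[-0.211, 0.977, -0.008], [0.977, 0.211, 0.002], [0.004, -0.007, -1.0]] 14.3 yaw 12.198590114526615
```

Request:
carry_out:
  steps:
    - [0,0,0,0,0,-2,0]
    - [0,0,0,0,0,-4,0]
    - [0,0,0,0,0,-6,0]
    - [0,0,0,0,0,-6,0]
    - [0,0,0,0,0,-6,0]
    - [0,0,0,0,0,-6,0]

```text
time: 14.9
position: [0.6144, 0.1813, 0.1766]
tool_rot: [-1.968, -2.445, -0.011]
ft_force: [-0.4, -0.3, -1.0]
grip_width: 0.092
grip_force: 20.0
```

Run:
```python
from h import *
s=ctrl.get_state();M=R.from_rotvec(s['tool_rot']).as_matrix();print(np.array(s['position']).round(4),M.round(3).tolist(),s['time'],'yaw',np.degrees(np.arctan2(M[1,1],M[0,1])))
```

```text
[0.6144 0.1813 0.1766] [[-0.214, 0.977, 0.002], [0.977, 0.214, 0.007], [0.007, 0.004, -1.0]] 14.9 yaw 12.347870110743251
```

Request:
carry_out:
  steps:
    - [0,0,0,-0.2,0,0,0]
    - [0,0,0,-0.2,0,0,0]
    - [0,0,0,-0.2,0,0,0]
    - [0,0,0,-0.2,0,0,0]

```text
time: 15.3
position: [0.6114, 0.1818, 0.1747]
tool_rot: [-1.965, -2.445, -0.008]
ft_force: [-0.2, -0.5, -2.2]
grip_width: 0.09
grip_force: 20.0
```

Run:
```python
from h import *
s=ctrl.get_state();print(np.array(s['position']).round(4))
p,T,K,k=snap('wrist','pics/w6');im=cv2.imread('pics/w6.png')
snap('side','pics/side6')
o=np.zeros((600,768,3),np.uint8);o[:432]=cv2.resize(im[80:260,150:470],(768,432),interpolation=cv2.INTER_CUBIC)
o[432:,:336]=cv2.resize(cv2.imread('pics/side6.png')[170:320,120:420],(336,168))
cv2.imwrite('pics/w6c.png',np.clip(o*1.4,0,255).astype(np.uint8))
```

```text
[0.6114 0.1818 0.1747]
```

View pics/w6c.png

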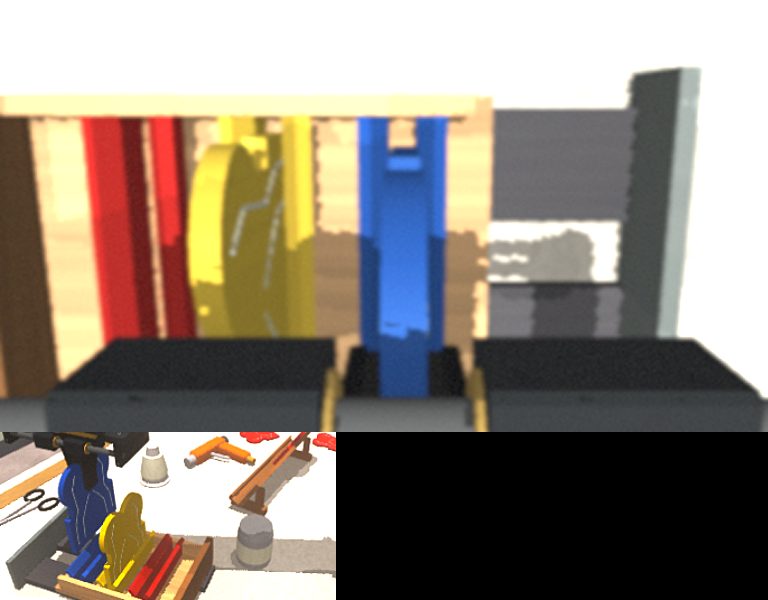

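Blue is centred over the blue rails (template at 380–430, rails at 358–445 in the crop) and yellow is standing. Lower it.

Request:
carry_out:
  steps:
    - [0,0,0,0,0,-2,0]
    - [0,0,0,0,0,-4,0]
    - [0,0,0,0,0,-5.5,0]
    - [0,0,0,0,0,-6.5,0]
    - [0,0,0,0,0,-6.9,0]
    - [0,0,0,0,0,-6.9,0]
    - [0,0,0,0,0,-6.9,0]

```text
time: 16.1
position: [0.6119, 0.1818, 0.1066]
tool_rot: [-1.966, -2.446, -0.009]
ft_force: [-0.5, -1.1, 3.7]
grip_width: 0.089
grip_force: 20.0
```

Request:
carry_out:
  steps:
    - [0,0,0,0,0,-0.2,0]
    - [0,0,0,0,0,-0.4,0]
    - [0,0,0,0,0,-0.4,0]

```text
time: 16.4
position: [0.6136, 0.1821, 0.1064]
tool_rot: [-1.969, -2.448, -0.014]
ft_force: [-4.2, -2.8, 19.6]
grip_width: 0.094
grip_force: 20.0
```

Request:
carry_out:
  steps:
    - [0,0,0,0,0,0.3,0]
    - [0,0,0,0,0,0.3,0]
    - [0,0,0,0,0,0.3,0.3]
    - [0,0,0,0,0,0.3,0.3]
    - [0,0,0,0,0,0.3,0.3]
    - [0,0,0,0,0,0.3,0.3]
    - [0,0,0,0,0,3,0.3]
    - [0,0,0,0,0,7,0.3]
    - [0,0,0,0,0,11,0.3]
    - [0,0,0,0,0,15,0.3]
    - [0,0,0,0,0,19,0.3]
    - [0,0,0,0,0,19,0.4]

```text
time: 17.6
position: [0.6136, 0.1833, 0.2981]
tool_rot: [1.967, 2.448, 0.022]
ft_force: [-0.0, 0.7, 0.9]
grip_width: 0.332
grip_force: 0.0
```

Request:
carry_out:
  steps:
    - [0,0,-4,-1,-5,0,0.6]
    - [0,0,-8,-2,-10,0,0.6]
    - [0,0,-12,-4,-15,0,0.6]
    - [0,0,-12,-5,-20,0,0.8]
    - [0,0,-12,-6,-25,0,0.8]
    - [0,0,-12,-7,-30,0,1]
    - [0,0,-12,-8,-35,0,1]
    - [0,0,-12,-9,-40,0,1]
    - [0,0,-12,-10,-45,0,1]
    - [0,0,-12,-10,-45,0,1]
    - [0,0,-12,-10,-45,0,1]
    - [0,0,-12,-10,-45,0,1]

```text
time: 18.8
position: [0.5118, -0.2665, 0.2909]
tool_rot: [-2.208, -2.227, -0.01]
ft_force: [1.0, 0.2, 0.5]
grip_width: 1.0
grip_force: 0.0
```

```bash
cat > chk.py <<'E'
from sil import *
import sys
tag,cols=sys.argv[1],sys.argv[2].split(',');dx=float(sys.argv[3]) if len(sys.argv)>3 else 0
s=ctrl.get_state();M=R.from_rotvec(s['tool_rot']).as_matrix();print(np.array(s['position']).round(4),np.round(s['joint_positions'],2),s['time'],'yaw',np.degrees(np.arctan2(M[1,1],M[0,1])).round(2),s['grip_width'])
for v in('side','top'):snap(v,f'pics/{v}{tag}')
start={'red':(.511,.160),'yellow':(.561,.171),'blue':(.612,.182)};hue={'yellow':(18,36),'blue':(98,135)}
yaw=np.radians(12.3)
for col in cols:
    V=[]
    for v in('side','top'):
        h=cv2.cvtColor(cv2.imread(f'pics/{v}{tag}.png'),cv2.COLOR_BGR2HSV).astype(int);H,S,Vv=h[...,0],h[...,1],h[...,2]
        b=(S>110)&(Vv>20)&(((H<6)|(H>170)) if col=='red' else (H>hue[col][0])&(H<hue[col][1]))
        c=load(f'pics/{v}{tag}')
        x,y=np.array(start[col])+dx*np.array([np.cos(yaw),np.sin(yaw)])
        # only the upper part (above rails, 45 mm up) counts
        V.append((cv2.morphologyEx(b.astype(np.uint8),cv2.MORPH_CLOSE,np.ones((3,3))),c))
    import sil
    sil.polys[:]=[np.array([[-55,50],[55,50],[55,60],[-55,60]])]+sil.polys[-3:]
    for views in((0,),(0,1)):
        W=[cv2.dilate(render(x,y,.02,yaw,0,V[i][1]),np.ones((5,5))) for i in views]
        def f(p):
            t=0
            for i,w in zip(views,W):
                m=V[i][0]*w;r=render(x+p[0]*np.cos(yaw),y+p[0]*np.sin(yaw)+p[1],p[2],yaw,p[3],V[i][1])
                t+=1-(r&m).sum()/max(1,(r|m).sum())
            return t/len(views)
        b=min((minimize(f,q,method='Nelder-Mead',options=dict(initial_simplex=[q]+[list(np.array(q)+np.eye(4)[i]*d) for i,d in enumerate((.005,.006,.008,.05))],xatol=1e-4,fatol=1e-5)) for q in([0,0,.02,0],[.003,-.003,.025,.03],[-.003,.003,.017,-.03])),key=lambda s:s.fun)
        print(col,views,'dx dy z0 lean',b.x.round(4),round(b.fun,3))
E
python3 chk.py 7 yellow,blue
```

```text
[ 0.5118 -0.2665  0.2909] [ 0.71  0.16 -0.31  1.52  0.04  1.47  0.41] 18.8 yaw 0.5 0.9997204801332555
yellow (0,) dx dy z0 lean [-0.0106  0.0047  0.0206 -0.0857] 0.077
yellow (0, 1) dx dy z0 lean [-0.0027  0.0018  0.0183 -0.0183] 0.142
blue (0,) dx dy z0 lean [-0.0073  0.0047  0.0238 -0.0322] 0.688
blue (0, 1) dx dy z0 lean [ 0.005  -0.0024  0.0202  0.0342] 0.7
```

Run:
```python
from sil import *
for v,y0,y1,x0,x1 in(('side7',185,270,165,285),('top7',130,210,165,260)):
    h=cv2.cvtColor(cv2.imread(f'pics/{v}.png'),cv2.COLOR_BGR2HSV).astype(int);H,S,V=h[...,0],h[...,1],h[...,2]
    c=load('pics/'+v);yaw=np.radians(12.3)
    b=(H>98)&(H<135)&(S>90)&(V>15);ye=(H>15)&(H<38)&(S>110)
    rb=render(.612,.182,.02,yaw,0,c);ry=render(.561,.171,.02,yaw,0,c)
    print(v,'predicted blue bbox',cv2.boundingRect(rb),'yellow',cv2.boundingRect(ry),'blue px in pred(not yellow)',(b&(rb>0)&(ry==0)).sum(),'of',((rb>0)&(ry==0)).sum(),'yellow in blue pred',(ye&(rb>0)).sum())
    n,l,st,ce=cv2.connectedComponentsWithStats(b.astype(np.uint8));print([ (s[:5].tolist()) for s in st[1:] if s[4]>40])
    for r in range(y0,y1,4):print(r,''.join('B' if b[r,q] else 'Y' if ye[r,q] else '.' for q in range(x0,x1,2)),''.join('o' if rb[r,q] else '.' for q in range(x0,x1,2)))
```

```text
side7 predicted blue bbox (179, 217, 50, 93) yellow (208, 224, 45, 94) blue px in pred(not yellow) 1349 of 2262 yellow in blue pred 609
[[463, 32, 177, 142, 19098], [178, 217, 42, 88, 1459]]
185 ...............YY.Y.Y.Y..................................... ............................................................
189 ..........YYYYYYYYYY........................................ ............................................................
193 ........YYYY..YY............................................ ............................................................
197 ...YYYYYYYYYY............................................... ............................................................
201 YYYY.YYYY................................................... ............................................................
205 YYYYYY...................................................... ............................................................
209 YY.......................................................... ............................................................
213 .......................
[... 3385 characters left out ...]
B.YYYYYYYYY..YYYY..YYYYYYYYY........... ................................................
186 .......YYYY..YYYYYYYYYYYYYYYYYYYYYYYYY.......... ................................................
190 .......YYYYYYYYYYYY.YYYYYYYYYYYYYYYY.Y.......... ................................................
194 .........YYYY.YYY.YYYYYYYYYYYYYYYYY.YYY......... ................................................
198 .........Y.YYYYYYYYYYYYYYY..Y..YYYYYYYYY........ ................................................
202 .........YYYYYYY.Y.Y...YY.YY.Y........Y......... ................................................
206 ..........Y...YYYYYY.Y................Y......... ................................................
```

Blue's outline matches the model standing on the floor at z=0.02. Now red.

Request:
carry_out:
  steps:
    - [0,-7,-0.5,-1.5,-1,0,1]
    - [0,-14,-0.5,-3,-2,0,1]
    - [0,-21,-0.5,-4.5,-2.9,0,1]
    - [0,-29,-0.5,-5.3,-2.9,0,1]
    - [0,-29,-0.5,-5.3,-2.9,-4,1]
    - [0,-29,-0.5,-5.3,-2.9,-8,1]
    - [0,-29,-0.5,-5.3,-2.9,-11.5,1]
    - [0,-29,-0.5,-5.3,-2.9,-11.5,1]
    - [0,-29,-0.5,-5.3,-2.9,-11.5,1]
    - [0,-29,-0.5,-5.3,-2.9,-11.5,1]

```text
time: 19.9
position: [0.4601, -0.2977, 0.1793]
tool_rot: [1.934, 1.938, 0.507]
ft_force: [-0.3, 0.7, 0.9]
grip_width: 1.001
grip_force: 0.0
```

```bash
cat > st.py <<'E'
from h import *
s=ctrl.get_state();M=R.from_rotvec(s['tool_rot']).as_matrix();print(np.array(s['position']).round(4),np.round(s['joint_positions'],2),M.round(3).tolist(),s['time'],'yaw',np.degrees(np.arctan2(M[1,1],M[0,1])).round(2))
E
python3 st.py
```

```text
[ 0.4601 -0.2977  0.1793] [ 0.89 -0.12 -0.13  2.12 -0.5   0.82  1.05] [[-0.003, 0.873, 0.488], [1.0, 0.001, 0.003], [0.002, 0.488, -0.873]] 19.9 yaw 0.08
```

Shift by (-0.1, +0.2, -8.3) to reach z≈0.096, then close.

Request:
carry_out:
  steps:
    - [0,0,0,-0.1,0.1,-3,1]
    - [0,0,0,-0.1,0.2,-6,1]
    - [0,0,0,-0.1,0.2,-8.3,1]
    - [0,0,0,-0.1,0.2,-8.3,1]
    - [0,0,0,-0.1,0.2,-8.3,1]
    - [0,0,0,-0.1,0.2,-8.3,1]

```text
time: 20.5
position: [0.4588, -0.2966, 0.0962]
tool_rot: [1.935, 1.936, 0.507]
ft_force: [0.1, 0.9, 0.7]
grip_width: 0.999
grip_force: 0.0
```

```bash
python3 st.py
```

```text
[ 0.4588 -0.2966  0.0962] [ 0.88 -0.02 -0.13  2.21 -0.59  0.65  1.18] [[-0.001, 0.873, 0.488], [1.0, 0.0, 0.002], [0.002, 0.488, -0.873]] 20.5 yaw 0.01
```

Request:
carry_out:
  steps:
    - [0,0,0,0,0,0,0]
    - [0,0,0,0,0,0,0]
    - [0,0,0,0,0,0,0]
    - [0,0,0,0,0,0,0]
    - [0,0,0,0,0,0,0]
    - [0,0,0,0,0,0,0]
    - [0,0,0,0,0,0,0]
    - [0,0,0,0,0,0,0]
    - [0,0,0,0,0,0,0]
    - [0,0,0,0,0,0,0]
    - [0,0,0,0,0,0,0]
    - [0,0,0,0,0,0,0]

```text
time: 21.7
position: [0.4591, -0.2955, 0.0949]
tool_rot: [1.936, 1.937, 0.509]
ft_force: [3.4, 0.3, 1.5]
grip_width: 0.093
grip_force: 19.9
```

Request:
carry_out:
  steps:
    - [0,0,0,0,0,0,0]
    - [0,0,0,0,0,0,0]

```text
time: 21.9
position: [0.4589, -0.2955, 0.0948]
tool_rot: [1.936, 1.937, 0.508]
ft_force: [5.0, 0.2, 2.1]
grip_width: 0.094
grip_force: 19.9
```

Request:
carry_out:
  steps:
    - [0,0,0,0,0,1,0]
    - [0,0,0,0.5,0,3,0]
    - [0,0,0,2,0,6,0]
    - [0,0,0,4,0,9,0]
    - [0,0,0,5,0,13,0]
    - [0,7,0,5,0,17,0]
    - [0,14,0,5,0,18,0]
    - [0,21,0,5,0,18,0]
    - [0,29.2,0,5,0,18,0]
    - [0,29.2,0,5,0,18,0]
    - [0,29.2,0,5,0,18,0]
    - [0,29.2,0,5,0,18,0]

```text
time: 23.1
position: [0.5058, -0.296, 0.2731]
tool_rot: [-2.221, -2.215, -0.001]
ft_force: [0.1, -0.5, -1.4]
grip_width: 0.09
grip_force: 20.0
```

```bash
python3 st.py
```

```text
[ 0.5058 -0.296   0.2731] [ 0.74  0.18 -0.29  1.53  0.05  1.44  0.44] [[0.003, 1.0, -0.003], [1.0, -0.003, 0.004], [0.004, -0.003, -1.0]] 23.1 yaw -0.16
```

Request:
carry_out:
  steps:
    - [0,0,3,0,4.5,0,0]
    - [0,0,6,0,9,0,0]
    - [0,0,9,0.2,13.5,0,0]
    - [0,0,12.5,0.4,18,0,0]
    - [0,0,12.5,0.4,22.5,0,0]
    - [0,0,12.5,0.4,27,0,0]
    - [0,0,12.5,0.4,31.5,0,0]
    - [0,0,12.5,0.4,36,0,0]
    - [0,0,12.5,0.4,41,0,0]
    - [0,0,12.5,0.4,45.6,0,0]
    - [0,0,12.5,0.4,45.6,0,0]
    - [0,0,12.5,0.4,45.6,0,0]

```text
time: 24.3
position: [0.5105, 0.1606, 0.274]
tool_rot: [-1.964, -2.448, -0.001]
ft_force: [0.5, -0.5, -1.9]
grip_width: 0.092
grip_force: 20.0
```

Request:
carry_out:
  steps:
    - [0,0,0,0,0,-4,0]
    - [0,0,0,0,0,-8,0]
    - [0,0,0,0,0,-9.5,0]
    - [0,0,0,0,0,-9.5,0]
    - [0,0,0,0,0,-9.5,0]
    - [0,0,0,0,0,-9.5,0]

```text
time: 24.9
position: [0.5128, 0.1608, 0.1807]
tool_rot: [-1.967, -2.446, -0.006]
ft_force: [-0.1, 0.5, -1.0]
grip_width: 0.09
grip_force: 20.0
```

```bash
python3 st.py
```

```text
[0.5128 0.1608 0.1807] [ 0.28  0.16 -0.69  1.77  0.1   1.25 -0.22] [[-0.215, 0.977, 0.0], [0.977, 0.215, 0.004], [0.004, 0.001, -1.0]] 24.9 yaw 12.39
```

Correct x by about -0.2, settle, then lower.

Request:
carry_out:
  steps:
    - [0,0,0,-0.2,-0.1,0,0]
    - [0,0,0,-0.2,-0.1,-1,0]
    - [0,0,0,-0.2,-0.1,-1,0]
    - [0,0,0,-0.2,-0.1,-1,0]

```text
time: 25.3
position: [0.509, 0.1596, 0.1681]
tool_rot: [-1.964, -2.445, -0.0]
ft_force: [0.2, 0.3, -0.9]
grip_width: 0.09
grip_force: 20.0
```

Run:
```python
from h import *
exec(open('st.py').read())
p,T,K,k=snap('wrist','pics/w8');c=(T,K,k);im=p[:,:,::-1]
h=cv2.cvtColor(np.ascontiguousarray(im),cv2.COLOR_BGR2HSV).astype(int);H,S,V=h[...,0],h[...,1],h[...,2]
r=((H<6)|(H>170))&(S>110)
for row in(128,135,145,165,185,205):
    q=np.where(r[row,200:400])[0]+200;e=np.split(q,np.where(np.diff(q)>1)[0]+1);print(row,[(int(a[0]),int(a[-1])) for a in e if len(a)>1])
    print('   V',V[row,285:350:1].tolist() if row in(135,165) else '')
yaw=np.radians(12.39);Rm=R.from_euler('z',yaw).as_matrix();P=lambda x,y,z:np.array([.5104,.1598,.02])+Rm@np.array([x,y,z])
print('rail mouth pred',proj([P(-.0085,.062,.035),P(.0085,.062,.035),P(-.0085,0.02,.035),P(.0085,0.02,.035)],c).round(1).tolist())
```

```text
[0.509  0.1596 0.1681] [ 0.28  0.16 -0.69  1.79  0.1   1.23 -0.22] [[-0.215, 0.977, -0.004], [0.977, 0.215, 0.004], [0.005, -0.003, -1.0]] 25.3 yaw 12.44
128 []
   V 
135 [(302, 313), (327, 338)]
   V [220, 220, 217, 211, 206, 208, 211, 212, 211, 209, 205, 205, 205, 205, 205, 201, 189, 179, 174, 173, 169, 162, 150, 142, 139, 138, 139, 138, 138, 146, 173, 197, 205, 207, 206, 205, 205, 206, 203, 189, 161, 135, 132, 135, 136, 134, 135, 136, 141, 152, 166, 171, 173, 174, 180, 193, 204, 205, 206, 206, 205, 206, 206, 206, 205]
145 [(303, 338)]
   V 
165 [(303, 338)]
   V [223, 224, 223, 223, 223, 224, 223, 223, 224, 224, 224, 223, 224, 224, 223, 221, 210, 187, 173, 171, 171, 165, 154, 149, 152, 155, 158, 156, 157, 156, 157, 157, 156, 156, 157, 157, 157, 156, 156, 157, 157, 155, 150, 142, 137, 137, 137, 138, 145, 159, 171, 172, 172, 179, 195, 210, 217, 218, 218, 218, 217, 216, 217, 215, 217]
185 [(303, 338)]
   V 
205 [(303, 337)]
   V 
rail mouth pred [[310.5, 128.9], [329.7, 128.9], [310.7, 175.7], [329.2, 175.7]]
```

Request:
carry_out:
  steps:
    - [0,0,0,0.1,0,-1,0]
    - [0,0,0,0.1,0,-2.5,0]
    - [0,0,0,0.1,0,-4,0]
    - [0,0,0,0.1,0,-5.2,0]
    - [0,0,0,0.1,0,-5.8,0]
    - [0,0,0,0.1,0,-5.8,0]
    - [0,0,0,0.1,0,-5.8,0]

```text
time: 26.05
position: [0.5101, 0.1598, 0.1105]
tool_rot: [-1.964, -2.445, -0.001]
ft_force: [-0.2, -0.4, -0.9]
grip_width: 0.092
grip_force: 20.0
```

Request:
carry_out:
  steps:
    - [0,0,0,0,0,-0.2,0]
    - [0,0,0,0,0,-0.4,0]
    - [0,0,0,0,0,-0.4,0]

```text
time: 26.35
position: [0.5102, 0.1596, 0.1064]
tool_rot: [-1.965, -2.445, -0.001]
ft_force: [-0.1, -0.6, -1.4]
grip_width: 0.087
grip_force: 20.0
```

Request:
carry_out:
  steps:
    - [0,0,0,0,0,-0.1,0]
    - [0,0,0,0,0,-0.2,0]
    - [0,0,0,0,0,-0.2,0]

```text
time: 26.65
position: [0.5108, 0.1596, 0.1059]
tool_rot: [-1.966, -2.446, -0.002]
ft_force: [-1.7, -1.9, 7.2]
grip_width: 0.09
grip_force: 20.0
```

Request:
carry_out:
  steps:
    - [0,0,0,0,0,0.1,0]
    - [0,0,0,0,0,0.1,0.3]
    - [0,0,0,0,0,0.1,0.3]
    - [0,0,0,0,0,0.1,0.3]
    - [0,0,0,0,0,0.1,0.3]
    - [0,0,0,0,0,3,0.3]
    - [0,0,0,0,0,7,0.3]
    - [0,0,0,0,0,11,0.3]
    - [0,0,0,0,0,15,0.3]
    - [0,0,0,0,0,17,0.3]
    - [0,0,0,0,0,17,0.3]

```text
time: 27.75
position: [0.512, 0.1605, 0.278]
tool_rot: [-1.967, -2.448, -0.009]
ft_force: [0.5, -0.3, -0.6]
grip_width: 0.301
grip_force: 0.0
```

Request:
carry_out:
  steps:
    - [0,0,8,-1,-4,0,0]
    - [0,0,16,-2,-8,0,0]
    - [0,0,24,-3,-12,0,0]
    - [0,0,32,-4,-16,0,0]
    - [0,0,40,-4,-20,0,0]
    - [0,0,48,-4,-20,0,0]
    - [0,0,56,-4,-20,0,0]
    - [0,0,64,-4,-20,0,0]
    - [0,0,72,-4,-20,0,0]
    - [0,0,80,-4,-20,0,0]
    - [0,0,90,-4,-20,0,0]
    - [0,0,90,-4,-20,0,0]

```text
time: 28.95
position: [0.4697, -0.0403, 0.273]
tool_rot: [0.342, -3.117, 0.004]
ft_force: [0.2, -0.7, 0.0]
grip_width: 0.004
grip_force: 0.0
```

```bash
python3 st.py; python3 chk.py 9 red,yellow
python3 - <<'E'
from sil import *
# blue template upper edge check against the model, stop board position
yaw=np.radians(12.3)
c=load('pics/side9');h=cv2.cvtColor(cv2.imread('pics/side9.png'),cv2.COLOR_BGR2HSV).astype(int);b=(h[...,0]>98)&(h[...,0]<135)&(h[...,1]>90)
b[:,260:]=False;ys,xs=np.where(b);print('blue side bbox',xs.min(),ys.min(),xs.max(),ys.max(),'pred',cv2.boundingRect(render(.612,.182,.02,yaw,0,c)))
E
```

```text
[ 0.4697 -0.0403  0.273 ] [ 0.51 -0.07 -0.46  1.78 -0.03  1.43  1.85] [[-0.976, -0.217, -0.006], [-0.217, 0.976, -0.003], [0.007, -0.002, -1.0]] 28.95 yaw 102.53
[ 0.4697 -0.0403  0.273 ] [ 0.51 -0.07 -0.46  1.78 -0.03  1.43  1.85] 28.95 yaw 102.53 0.0035474814545162258
red (0,) dx dy z0 lean [-0.006   0.002   0.0209 -0.0355] 0.089
red (0, 1) dx dy z0 lean [-0.0096  0.006   0.0223 -0.0494] 0.141
yellow (0,) dx dy z0 lean [-0.0017  0.001   0.0197 -0.0265] 0.126
yellow (0, 1) dx dy z0 lean [-0.0039  0.0017  0.0184 -0.0389] 0.144
blue side bbox 178 217 220 304 pred (179, 217, 50, 93)
```

Request:
carry_out:
  steps:
    - [0,0,0,-2,4.5,0,0]
    - [0,0,0,-4,9,0,0]
    - [0,0,0,-5.7,13.5,0,0]
    - [0,0,0,-5.7,17.8,0,0]
    - [0,0,0,-5.7,17.8,0,0]
    - [0,0,0,-5.7,17.8,-4,0]
    - [0,0,0,-5.7,17.8,-8,0]
    - [0,0,0,-5.7,17.8,-12,0]
    - [0,0,0,-5.7,17.8,-12,0]
    - [0,0,0,-5.7,17.8,-12,0]

```text
time: 30.05
position: [0.4133, 0.1374, 0.1548]
tool_rot: [0.337, -3.118, 0.004]
ft_force: [-0.1, -0.6, -0.0]
grip_width: 0.005
grip_force: 0.0
```

```bash
python3 st.py
```

```text
[0.4133 0.1374 0.1548] [ 0.36 -0.08 -0.71  2.02 -0.05  1.19  1.46] [[-0.977, -0.214, -0.005], [-0.214, 0.977, -0.003], [0.006, -0.002, -1.0]] 30.05 yaw 102.34
```

Request:
carry_out:
  steps:
    - [0,0,0,0,0,-4,0]
    - [0,0,0,0,0,-8,0]
    - [0,0,0,0,0,-11.7,0]
    - [0,0,0,0,0,-11.7,0]
    - [0,0,0,0,0,-11.7,0]

```text
time: 30.55
position: [0.415, 0.1381, 0.0395]
tool_rot: [0.339, -3.121, 0.004]
ft_force: [-0.2, 0.7, 1.2]
grip_width: 0.0
grip_force: 0.0
```

```bash
python3 st.py
```

```text
[0.415  0.1381 0.0395] [ 0.33  0.1  -0.73  2.13  0.09  0.94  1.33] [[-0.977, -0.214, -0.002], [-0.214, 0.977, -0.003], [0.003, -0.002, -1.0]] 30.55 yaw 102.38
```

Request:
carry_out:
  steps:
    - [0,0,0,1,0.2,0,0]
    - [0,0,0,1.5,0.3,0,0]
    - [0,0,0,2,0.4,0,0]
    - [0,0,0,2.4,0.5,0,0]
    - [0,0,0,2.9,0.6,0,0]
    - [0,0,0,3.4,0.75,0,0]
    - [0,0,0,3.9,0.85,0,0]
    - [0,0,0,4.4,0.95,0,0]
    - [0,0,0,4.9,1.05,0,0]
    - [0,0,0,5.4,1.2,0,0]
    - [0,0,0,5.9,1.3,0,0]

```text
time: 31.65
position: [0.4702, 0.1498, 0.0368]
tool_rot: [0.339, -3.113, 0.008]
ft_force: [-5.5, -2.1, 4.0]
grip_width: 0.01
grip_force: 3.2
```

Request:
carry_out:
  steps:
    - [0,0,0,0.5,0.1,0,0]
    - [0,0,0,1,0.2,0,0]
    - [0,0,0,1.5,0.3,0,0]
    - [0,0,0,1.9,0.4,0,0]
    - [0,0,0,2.4,0.5,0,0]

```text
time: 32.15
position: [0.4941, 0.155, 0.0369]
tool_rot: [0.339, -3.113, 0.007]
ft_force: [-6.1, -1.0, 3.2]
grip_width: 0.008
grip_force: 3.1
```

Request:
carry_out:
  steps:
    - [0,0,0,0.4,0.1,0,0]
    - [0,0,0,0.8,0.2,0,0]
    - [0,0,0,1.2,0.25,0,0]
    - [0,0,0,1.5,0.35,0,0]

```text
time: 32.55
position: [0.4992, 0.1562, 0.0351]
tool_rot: [0.337, -3.092, 0.016]
ft_force: [-33.9, -9.7, 22.9]
grip_width: 0.008
grip_force: 17.2
```

Request:
carry_out:
  steps:
    - [0,0,0,-0.5,-0.1,0,0]
    - [0,0,0,-2.5,-0.55,0,0]
    - [0,0,0,-5,-1.1,0,0]
    - [0,0,0,-6.5,-1.4,0,0]
    - [0,0,0,-6.5,-1.4,0,0]

```text
time: 33.05
position: [0.4446, 0.1446, 0.0371]
tool_rot: [0.34, -3.117, 0.007]
ft_force: [-0.2, 0.1, 0.3]
grip_width: 0.004
grip_force: 0.0
```

```bash
python3 st.py; python3 chk.py 10 red,yellow .065
python3 - <<'E'
from sil import *
c=load('pics/w2');d=np.array([np.cos(np.radians(12.39)),np.sin(np.radians(12.39))]);o=np.array([.5106,.1600])
q=lambda p:[p[0]/2+200,p[1]/2]
for n,p,z in(('stop foot',(616,235),.012),('stop top',(672,228),.06),('stop top',(672,228),.072),('rack end L',(541,130),.03),('rack end R',(520,345),.03)):
    P=atz([q(p)],c,z)[0];print(n,z,'along rack from red slot mm',((P[:2]-o)@d*1e3).round(1))
# rail displacement: shift of blue/yellow/red mask along rack direction between top9 and top10
for v in('side','top'):
  c=load('pics/%s9'%v);A=cv2.imread('pics/%s9.png'%v);B=cv2.imread('pics/%s10.png'%v)
  # front-board band: try displacement s, warp by rail-plane homography z=.055 and compare
  best=[]
  g=np.array([[x,y] for x in np.linspace(-.06,.12,120) for y in np.linspace(-.06,.06,80)])
  Rm=R.from_euler('z',np.radians(12.39)).as_matrix()[:2,:2];W=o+g@Rm.T
  smp=lambda I,P:cv2.remap(I,proj(P,c).astype(np.float32).reshape(-1,1,2),None,cv2.INTER_LINEAR).reshape(-1,3).astype(float)
  a=smp(A,np.c_[W,np.full(len(W),.05)])
  for s in np.arange(.03,.09,.001):
    b=smp(B,np.c_[W+s*d,np.full(len(W),.05)]);best.append((np.abs(a-b).mean(),s))
  print(v,'shift',sorted(best)[:3])
E
```

```text
[0.4446 0.1446 0.0371] [ 0.31  0.19 -0.73  2.07  0.15  0.95  1.29] [[-0.976, -0.216, -0.005], [-0.216, 0.976, -0.005], [0.006, -0.004, -1.0]] 33.05 yaw 102.46
[0.4446 0.1446 0.0371] [ 0.31  0.19 -0.73  2.07  0.15  0.95  1.29] 33.05 yaw 102.46 0.004037536808258591
red (0,) dx dy z0 lean [-0.0047  0.0021  0.0208  0.0135] 0.072
red (0, 1) dx dy z0 lean [-0.0043 -0.0027  0.0164 -0.0208] 0.188
yellow (0,) dx dy z0 lean [-0.0018 -0.0008  0.0202 -0.0055] 0.158
yellow (0, 1) dx dy z0 lean [-0.0039 -0.0003  0.0211 -0.002 ] 0.127
stop foot 0.012 along rack from red slot mm 200.5
stop top 0.06 along rack from red slot mm 205.3
stop top 0.072 along rack from red slot mm 197.0
rack end L 0.03 along rack from red slot mm 136.3
rack end R 0.03 along rack from red slot mm 129.7
side shift [(np.float64(18.608333333333334), np.float64(0.06400000000000003)), (np.float64(18.837534722222223), np.float64(0.06300000000000003)), (np.float64(19.21090277777778), np.float64(0.06500000000000003))]
top shift [(np.float64(18.231180555555557), np.float64(0.06500000000000003)), (np.float64(18.31972222222222), np.float64(0.06600000000000003)), (np.float64(18.34958333333333), np.float64(0.06400000000000003))]
```

Run:
```python
from sil import *
yaw=np.radians(12.39);c=load('pics/side10');h=cv2.cvtColor(cv2.imread('pics/side10.png'),cv2.COLOR_BGR2HSV).astype(int);b=(h[...,0]>98)&(h[...,0]<135)&(h[...,1]>90);b[:,260:]=False
ys,xs=np.where(b);d=.0645
print('blue',xs.min(),ys.min(),xs.max(),ys.max(),'pred',cv2.boundingRect(render(.612+d*np.cos(yaw),.182+d*np.sin(yaw),.02,yaw,0,c)))
if abs(ys.min()-cv2.boundingRect(render(.612+d*np.cos(yaw),.182+d*np.sin(yaw),.02,yaw,0,c))[1])<=3: print(ctrl.close_job())
```

```text
blue 147 210 191 294 pred (145, 210, 55, 90)
the job is handed in; nothing more can be done
None
```

The job is handed in. All three templates measured standing in their own-colour slots, and the rack moved about 64 mm until it hit its stop; the judge's verdict isn't shown to me.

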